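# Move three drying samples on by one station

### The arm

A 6-joint arm with a two-finger parallel gripper is mounted at the origin on the work surface. World frame = base frame: x ahead of the robot, y to its left, z up, the work surface at z = 0. Lengths are in m, angles in rad, forces in N, time in s.
With the tool pointing down it reaches from about 0.3 to 0.875 m from the base axis. Payload 6.4 kg.
Tool frame: the origin (TCP) lies between the finger pads; the fingertips stand 25 mm ahead of it and the grasp point (between the pads) lies 6 mm ahead of it; z points along the fingers, y is the line along which they close (so a half turn about z gives the same grasp; the last joint's range is limited). The gripper opens to 85 mm and grips with 20 to 120 N. Pads are 22 mm wide; open, the fingers measure 114 mm over their backs; the gripper's body (76 mm by 85 mm) begins 54 mm behind the grasp point. The pads swing forward as they close: fully open they stand 13 mm farther back than shut.
Start: joints at [1.105, 0.181, 1.607, -0, 1.354, -0.206], TCP at [0.148, 0.556, 0.256] pointing down, gripper open.
Joint ranges: [-2.99, 2.99], [-0.89, 2.07], [0.3, 2.58], [-1.14, 4.28], [0, 2.63], [-3.12, 3.12]. Speed limits (rad/s): [2.57, 2.57, 3.01, 3.14, 3.14, 3.14].

### API

Orientations are given as a unit quaternion [w, x, y, z].
In Python, from bench import ctrl gives the robot as it stands.
- The arm moves only by the tool servo_tool, never from a script. Its argument "series" is text: rows parted by semicolons, each of 7 numbers parted by spaces: the gripper command: -1 is fully open, 1 is shut, values between are in proportion, then the shift along the tool's x, y, z in m, then the turn, a rotation vector about the tool's x, y, z in degrees. A call has 1 to 12 rows; each row is the pose to reach, as a shift and turn from the pose commanded when the call began, along the tool's axes at that moment; what a row does not reach only later rows make up. A row lasts 1/12 s, in which the tool goes at most 41.7 mm and 7.16 degrees, less where a joint would pass 70% of its speed; a pose out of reach is approached as far as the arm can. A call with a gripper value outside its range is refused whole. The fingers move at their own pace and stop on an object; the grip force is fixed at half the most. Time passes only in rows, so rows that repeat a pose let the fingers close. It gives the time, the measured TCP pose, the force, the opening and the grip force at its end, in the units of the state.
- ctrl.get_obs(): the state, without advancing time (a new reading comes with each control period).
- ctrl.camera(name): name is "side" or "top"; returns a dict with "img" (480x640x3 uint8, red, green, blue), "z_map" (480x640 float32, m along the optical axis (not along the pixel's ray), 0 where there is no reading), "fovy" (degrees; the focal length in pixels is half the picture's height over the tangent of half this angle, whatever the lens; pixels are square), "cx", "cy" (the principal point, pixels), "k1" (the pictures are not rectified: a ray, as slopes to the right and down, at radius r is drawn at 1 + k1 r^2 times it, then the intrinsics apply), "extrinsics" (4x4, takes a point from camera to world coordinates). Camera axes: x right, y down, z forward; pixel columns grow to the right and rows downward; lengths in m; the calibration is good to about 2 mm. A picture is of the moment at which its call begins.
- ctrl.hand_in(): hands the job in; it is judged then, once.
The state is a dict: "time_s": time; "q": joint angles; "dq": joint speeds; "joint_efforts": joint torques, N m; "eef_pos": TCP position; "eef_rot": TCP orientation; "wrist_force": force on the tool from outside, world axes, zero at the start; "torque": the same for the moment, N m; "opening": opening from 0.0 (shut) to 1.0 (fully open); "grasp_force": force on a finger pad.
Only numpy, scipy, OpenCV 4.12 (cv2) and the standard library are available. Lean on these libraries where they do the work, as an engineer would, in place of code of your own. Each camera call takes 0.05 s, during which the arm holds its last target. There are 200 camera calls.

### The job

Move every sample on by one station for the next round of drying: the crucible that is now on the hotplate goes to the stone cooling slab, the cooled jar on the slab goes to the balance pan, and the weighed steel tin on the balance goes back to the hotplate. A station holds only one sample, so park one on the empty cork mat while you swap them, and leave the mat empty at the end. Keep the samples upright, stand each in the middle of its station, set them down rather than dropping them, and leave the mortar, the beaker and the stoppered flask where they are.

Things in the scene. Friction and masses are not known exactly. Their poses are not given: they have to be found in the camera images.
- crucible_mid (a point): White porcelain crucible, open at the top, 52 mm high; round, foot 36 mm across, widening to 52 mm at 22 mm height and straight from there up to the rim (grip it there). About 70 g. Point on its axis, half-way up (26 mm above its underside); z up. Starts near the middle of the hotplate.
- jar_mid (a point): Small amber glass jar with black lid and lid knob; round, 48 mm across up to 50 mm height, knob (18 mm across) up to 66 mm; the lid is fast. About 90 g. Point on its axis, half-way up (33 mm above its underside); z up. Starts near the middle of the slab.
- tin_mid (a point): Closed steel sample tin, a plain block 70 mm long (its x) by 34 mm wide (its y) by 40 mm high. About 130 g. Point at its centre (20 mm above its underside); z up. Starts near the middle of the balance pan.
- hotplate_top (a point): Hotplate: white machine 146 mm wide with a square dark metal plate 136 x 136 mm, 85 mm above the bench, and a lower control panel with two black knobs at its front (knob tops 65 mm high, 104 mm from the plate's centre towards its -x). Fixed. Point at the centre of the plate's upper surface; x away from the panel, z up.
- pan_top (a point): Balance: low grey machine 146 mm wide, 38 mm high, with a round steel pan 104 mm across whose top is 50 mm above the bench, and a display in front of it (towards its -x). Fixed. Point at the centre of the pan's upper surface; z up.
- slab_top (a point): Cooling slab: square grey stone slab 125 x 125 mm, 22 mm thick, flat on the bench. Fixed. Point at the centre of its upper surface; z up.
- mat_top (a point): Round cork mat, 110 mm across, 8 mm thick, flat on the bench, empty at the start. Fixed. Point at the centre of its upper surface; z up.
- mortar: White porcelain mortar, a thick bowl 84 mm across the rim and 50 mm high, loose. Leave alone. Origin at the centre of its underside.
- beaker: Clear beaker, 68 mm across and 85 mm high, loose. Leave alone. Origin at the centre of its underside.
- stopperflask: Stoppered green conical flask, 72 mm across the foot and 122 mm high, loose. Leave alone. Origin at the centre of its underside.
Things that resemble listed ones, but are neither listed nor needed, are in the scene too. What is shaped like the part that bears crucible_mid but turquoise is not meant. What is shaped like the part that bears jar_mid but turquoise is not meant.

How it is judged:
On the way:
1. one of the samples stands parked on the cork mat, let go (((horizontal distance between crucible_mid and mat_top below 0.03 m and z of crucible_mid in the frame of mat_top between 0.022 and 0.03 m and angle between crucible_mid's own z axis and vertical below 0.1 rad and linear speed of crucible below 0.02 m/s and contact force between the fingers and crucible below 0.1 N) or (horizontal distance between jar_mid and mat_top below 0.03 m and z of jar_mid in the frame of mat_top between 0.029 and 0.037 m and angle between jar_mid's own z axis and vertical below 0.1 rad and linear speed of jar below 0.02 m/s and contact force between the fingers and jar below 0.1 N) or (horizontal distance between tin_mid and mat_top below 0.03 m and z of tin_mid in the frame of mat_top between 0.016 and 0.024 m and angle between tin_mid's own z axis and vertical below 0.1 rad and linear speed of tin below 0.02 m/s and contact force between the fingers and tin below 0.1 N))), for 0.2 s.
At the end, for the whole second after the job is handed in: The crucible stands on the slab, the jar on the balance pan and the tin on the hotplate, each upright, released, at rest and within 15 mm of the middle of its station; the cork mat is empty; mortar, beaker and stoppered flask are within 25 mm of where they were (horizontal distance between crucible_mid and slab_top below 0.015 m and z of crucible_mid in the frame of slab_top between 0.022 and 0.03 m and angle between each of crucible_mid, jar_mid, tin_mid's own z axis and vertical below 0.1 rad and linear speed of each of crucible, jar, tin below 0.02 m/s and contact force between the fingers and crucible below 0.1 N and horizontal distance between jar_mid and pan_top below 0.015 m and z of jar_mid in the frame of pan_top between 0.029 and 0.037 m and contact force between the fingers and jar below 0.1 N and horizontal distance between tin_mid and hotplate_top below 0.015 m and z of tin_mid in the frame of hotplate_top between 0.016 and 0.024 m and contact force between the fingers and tin below 0.1 N and distance of each of mortar, beaker, stopperflask from where it was at the start of the episode below 0.025 m); the robot touches nothing.
It fails at once if a sample tipped by more than 35 degrees (angle between any of crucible_mid, jar_mid, tin_mid's own z axis and vertical above 0.61 rad).
It fails at once if a sample was dropped (out of the fingers and faster than 0.6 m/s) ((linear speed of crucible above 0.6 m/s and contact force between the fingers and crucible below 0.05 N) or (linear speed of jar above 0.6 m/s and contact force between the fingers and jar below 0.05 N) or (linear speed of tin above 0.6 m/s and contact force between the fingers and tin below 0.05 N)).
It fails at once if the mortar, beaker or stoppered flask was moved more than 25 mm (distance of any of mortar, beaker, stopperflask from where it was at the start of the episode above 0.025 m).
It also fails if it takes over 120 s, if anything falls off the work surface, if the arm or the gripper's body presses on something with over 40 N, if the wrist force passes 120 N, or if a joint passes its speed limit or range.

## Working session

There is one attempt and no reset: what is moved stays moved. The work goes in short steps, Python scripts to look and compute and a tool call to move; the robot and the scene stay as the last step left them, time stands still between calls to the robot, and variables do not carry over. Pictures are saved under pics/ and viewed, at most 14 in all, crops included, and the job is handed in when it is done.

Besides the shell and the picture viewer there is one more tool, called after "Request:" as name(argument=value, ...), one argument or row to a line, values as JSON. servo_tool: Moves the arm, as the interface text tells. Its arguments: {"type":"object","properties":{"series":{"type":"string"}},"required":["series"]}

```bash
mkdir -p pics; ls
cat > h.py <<'E'
import numpy as np,cv2
from bench import ctrl
def cam(n):
    c=ctrl.camera(n); f=240/np.tan(np.radians(c['fovy'])/2)
    c['K']=np.array([[f,0,c['cx']],[0,f,c['cy']],[0,0,1]]); return c
def ray(c,uv):
    d=(np.array(uv,float).reshape(-1,2)-[c['cx'],c['cy']])/c['K'][0,0]
    s=d.copy()
    for _ in range(20): s=d/(1+c['k1']*(s**2).sum(1,keepdims=True))
    return np.c_[s,np.ones(len(s))]
def onplane(c,uv,z):
    E=np.array(c['extrinsics']); r=ray(c,uv)@E[:3,:3].T; o=E[:3,3]
    return o+r*((z-o[2])/r[:,2])[:,None]
def cloud(c):
    E=np.array(c['extrinsics']); v,u=np.mgrid[:480,:640]
    r=ray(c,np.c_[u.ravel(),v.ravel()])
    p=(r*c['z_map'].reshape(-1,1))@E[:3,:3].T+E[:3,3]
    p[c['z_map'].ravel()==0]=np.nan
    return p.reshape(480,640,3)
E
python3 - <<'E'
from h import *
for n in('top','side'):
    c=cam(n); cv2.imwrite(f'pics/{n}0.png',c['img'][:,:,::-1]); np.save(n+'.npy',c,allow_pickle=True)
    print(n,c['fovy'],c['k1'],np.round(c['extrinsics'],3).tolist())
o=ctrl.get_obs();print({k:np.round(v,3).tolist() for k,v in o.items()})
E
```

```text
pics
top 55.77451379016046 -0.09395861857344785 [[0.05, -0.971, 0.234, 0.349], [-0.999, -0.049, 0.008, 0.004], [0.004, -0.235, -0.972, 1.189], [0.0, 0.0, 0.0, 1.0]]
side 56.68968219155915 0.03551376119151978 [[-0.792, -0.47, 0.389, 0.185], [-0.61, 0.591, -0.528, 0.565], [0.018, -0.655, -0.755, 0.932], [0.0, 0.0, 0.0, 1.0]]
{'time_s': 0.1, 'q': [1.105, 0.181, 1.608, 0.0, 1.354, -0.206], 'dq': [-0.001, -0.002, -0.002, 0.0, -0.001, 0.0], 'joint_efforts': [0.001, -44.588, -35.224, -0.0, 0.004, 0.0], 'eef_pos': [0.147, 0.555, 0.255], 'eef_rot': [-0.0, 0.13, 0.992, -0.001], 'wrist_force': [-0.385, -0.007, 0.3], 'torque': [0.034, 0.036, -0.017], 'grasp_force': 0.0, 'opening': 0.998}
```

View pics/top0.png

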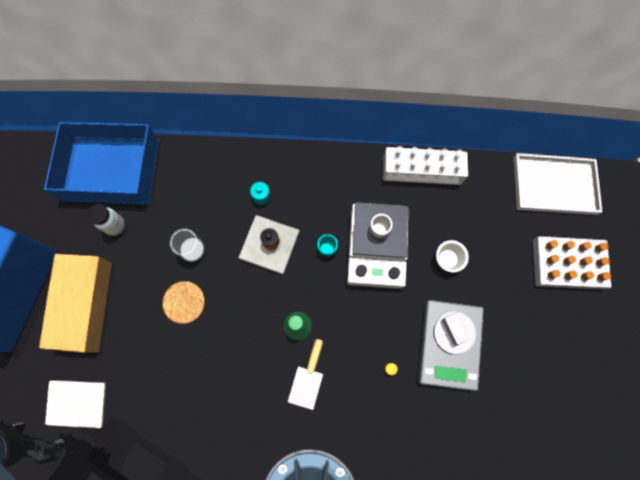

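View pics/side0.png

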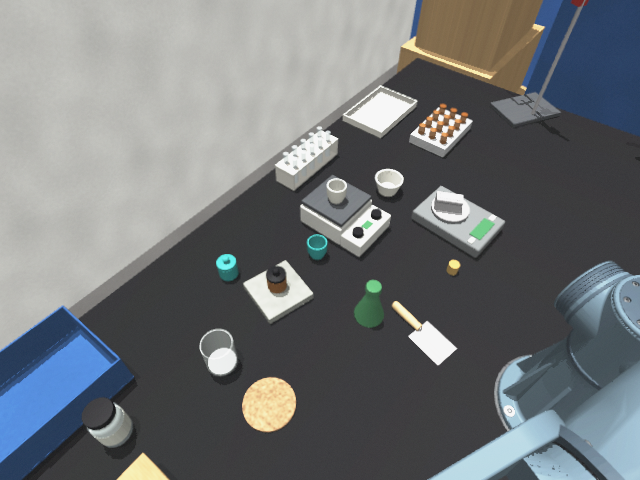

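The top view shows the mat at (183,302), the slab with the jar at (270,244), the hotplate with the crucible at (380,228), and the balance with the tin at (456,330). The turquoise decoys are at (260,193) and (327,245), the mortar at (452,257), the beaker at (187,247) and the flask at (297,325). The side view shows the same layout.

Run:
```python
from h import *
C={n:np.load(n+'.npy',allow_pickle=True).item() for n in('top','side')}
P={n:cloud(C[n]) for n in C}
seed={'plate':(380,230),'slab':(270,244),'pan':(455,332),'mat':(183,302)}
hs={'plate':.085,'slab':.022,'pan':.05,'mat':.008}
bands={'plate':(.079,.091,.11),'slab':(.016,.028,.10),'pan':(.046,.058,.075),'mat':(.003,.014,.08)}
obj={'crucible':('plate',.137),'jar':('slab',.088),'tin':('pan',.09)}
for k,(u,v) in seed.items():
    c0=onplane(C['top'],(u,v),hs[k])[0]
    for n in C:
        p=P[n]; d=np.hypot(p[...,0]-c0[0],p[...,1]-c0[1])
        lo,hi,R=bands[k]; m=(p[...,2]>lo)&(p[...,2]<hi)&(d<R)
        q=p[m]; r=cv2.minAreaRect((q[:,:2]*1000).astype(np.float32)); e=cv2.minEnclosingCircle((q[:,:2]*1000).astype(np.float32))
        print(k,n,m.sum(),'zmed',np.round(np.median(q[:,2]),4),'rect',np.round(r[0],1),np.round(r[1],1),round(r[2],1),'circ',np.round(e[0],1),round(e[1],1))
for k,(s,z) in obj.items():
    c0=onplane(C['top'],seed[s],hs[s])[0]
    for n in C:
        p=P[n]; d=np.hypot(p[...,0]-c0[0],p[...,1]-c0[1])
        m=(p[...,2]>z-.006)&(p[...,2]<z+.04)&(d<.06); q=p[m]
        r=cv2.minAreaRect((q[:,:2]*1000).astype(np.float32)); e=cv2.minEnclosingCircle((q[:,:2]*1000).astype(np.float32))
        print(k,n,m.sum(),'z',np.round(np.percentile(q[:,2],[5,50,95]),4),'rect',np.round(r[0],1),np.round(r[1],1),round(r[2],1),'circ',np.round(e[0],1),round(e[1],1))
for k,(u,v) in {'mortar':(452,257),'beaker':(187,247),'flask':(297,325),'dec_cruc':(327,245),'decjar':(260,193),'yellow':(391,369),'rack':(425,165)}.items(): print(k,np.round(onplane(C['top'],(u,v),.05)[0],3))
im=C['top']['img'][190:400,220:500]; cv2.imwrite('pics/crop.png',cv2.resize(im,None,fx=2.8,fy=2.8,interpolation=cv2.INTER_CUBIC)[:,:,::-1])
```

```text
plate top 2430 zmed 0.0856 rect [ 667.4 -143.1] [137.2 138.1] 89.1 circ [ 667.1 -142.7] 94.9
plate side 1457 zmed 0.0851 rect [ 666.9 -145.5] [139.2 138. ] 89.6 circ [ 667.5 -145.2] 95.0
slab top 1811 zmed 0.0228 rect [630.3 144.2] [126.2 126.3] 73.5 circ [629.7 144.7] 86.4
slab side 1807 zmed 0.0218 rect [630.5 141. ] [125.5 130.6] 73.4 circ [628.1 141.3] 88.5
pan top 822 zmed 0.0503 rect [ 417.6 -341.3] [102.  102.9] 27.7 circ [ 418.2 -341. ] 52.7
pan side 415 zmed 0.0501 rect [ 414.9 -333.2] [102.   82.8] 31.4 circ [ 419.6 -341.9] 52.6
mat top 1587 zmed 0.0082 rect [465.5 359.5] [155.2 155.4] 51.2 circ [464.3 358.8] 79.7
mat side 2335 zmed 0.0069 rect [462.8 360.2] [125.9 135.2] 84.5 circ [457.9 363.4] 77.1
crucible top 112 z [0.1325 0.1369 0.1413] rect [ 664.4 -137.7] [49.  51.4] 89.9 circ [ 664.8 -138.5] 26.2
crucible side 110 z [0.1314 0.1358 0.1387] rect [ 665.  -139.8] [50.3 53. ] 18.6 circ [ 666.1 -140.2] 27.4
jar top 37 z [0.0841 0.0883 0.0926] rect [636.2 139.3] [15.5 14.3] 45.4 circ [636.3 139.2] 8.4
jar side 37 z [0.0844 0.0867 0.0907] rect [636. 137.] [15.6 15.4] 11.7 circ [635.9 136.9] 8.4
tin top 411 z [0.0864 0.0905 0.0943] rect [ 426.6 -333.4] [70.9 35.1] 25.2 circ [ 426.7 -333.8] 38.5
tin side 263 z [0.0853 0.0899 0.0928] rect [ 428.6 -335.2] [67.9 38.8] 26.9 circ [ 428.4 -334.9] 37.5
mortar [ 0.611 -0.336  0.05 ]
beaker [0.603 0.352 0.05 ]
flask [0.418 0.055 0.05 ]
dec_cruc [ 0.627 -0.011  0.05 ]
decjar [0.76  0.174 0.05 ]
yellow [ 0.323 -0.181  0.05 ]
rack [ 0.864 -0.268  0.05 ]
```

View pics/crop.png

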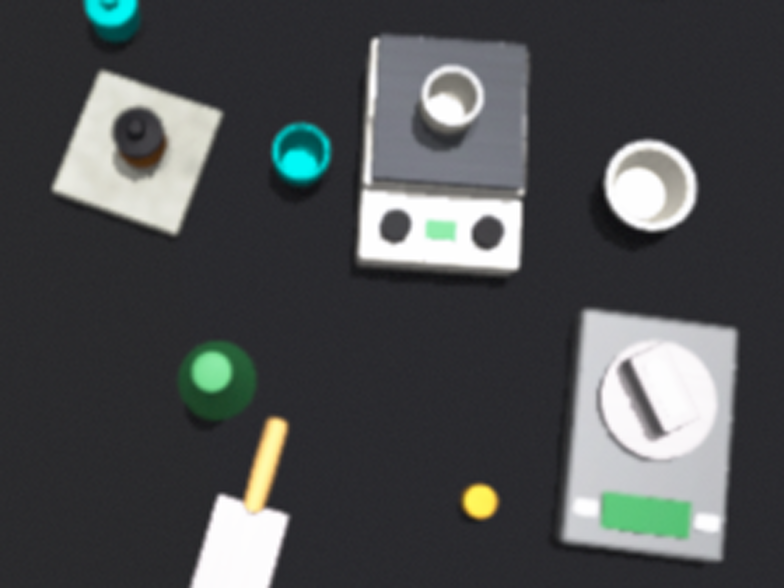

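```bash
cat >> h.py <<'E'
from scipy.spatial.transform import Rotation as R
def go(x,y,z,yaw):
    """shift and turn in tool axes to reach TCP xyz, pointing down, closing line at yaw deg"""
    o=ctrl.get_obs(); q=o['eef_rot']; A=R.from_quat([q[1],q[2],q[3],q[0]])
    p=np.radians(yaw); Y=np.array([np.cos(p),np.sin(p),0]); Z=np.array([0,0,-1.]); 
    best=None
    for s in(1,-1):
        B=R.from_matrix(np.c_[np.cross(s*Y,Z),s*Y,Z]); w=(A.inv()*B).as_rotvec(degrees=True)
        if best is None or np.linalg.norm(w)<np.linalg.norm(best): best=w
    d=A.inv().apply(np.array([x,y,z])-o['eef_pos'])
    print('pos',np.round(o['eef_pos'],4),'t',round(o['time_s'],2),'open',round(o['opening'],3),'shift',np.round(d,4),'turn',np.round(best,2))
E
python3 - <<'E'
from h import *
for n in('top','side'):
    c=np.load(n+'.npy',allow_pickle=True).item(); h=cv2.cvtColor(c['img'],cv2.COLOR_RGB2HSV)
    m=((h[...,0]<22)&(h[...,1]>70)&(h[...,2]>100)).astype(np.uint8)
    P=cloud(c); m[np.hypot(P[...,0]-.46,P[...,1]-.36)>.09]=0
    k=max(cv2.findContours(m,0,cv2.CHAIN_APPROX_NONE)[0],key=cv2.contourArea)
    g=onplane(c,k.reshape(-1,2),.008); e=cv2.fitEllipse((g[:,:2]*1000).astype(np.float32)); print(n,e)
go(.636,.138,.2,0)
E
```

```text
top ((464.6606750488281, 359.11907958984375), (111.48346710205078, 111.87128448486328), 153.4639129638672)
side ((464.7605285644531, 356.8992919921875), (108.91614532470703, 109.49166107177734), 59.02203369140625)
pos [0.1475 0.5553 0.2555] t 0.1 open 0.998 shift [-0.5794 -0.2777  0.0557] turn [-9.000e-02  4.000e-02  7.511e+01]
```

Request:
servo_tool(
  series="-0.6 -0.02 -0.01 0 0 0 7; -0.6 -0.05 -0.025 0 0 0 14; -0.6 -0.09 -0.043 0 0 0 21; -0.6 -0.125 -0.06 0 0 0 28; -0.6 -0.16 -0.077 0 0 0 35; -0.6 -0.195 -0.094 0 0 0 42; -0.6 -0.23 -0.11 0 0 0 49; -0.6 -0.265 -0.127 0 0 0 56; -0.6 -0.3 -0.144 0 0 0 63; -0.6 -0.335 -0.16 0 0 0 70; -0.6 -0.37 -0.177 0 0 0 75; -0.6 -0.40 -0.192 0 0 0 75",
)

```text
time_s: 1.1
eef_pos: [0.4864, 0.2654, 0.256]
eef_rot: [0.0, 0.708, 0.706, -0.0]
wrist_force: [0.1, 0.1, 0.9]
opening: 0.8
grasp_force: 0.0
```

```bash
python3 -c "
from h import *
go(.636,.138,.15,0)"
```

```text
pos [0.4864 0.2654 0.256 ] t 1.1 open 0.8 shift [-0.1268  0.1501  0.106 ] turn [-0.01  0.02 -0.2 ]
```

Request:
servo_tool(
  series="-0.6 -0.02 0.023 0 0 0 0; -0.6 -0.04 0.047 0.01 0 0 0; -0.6 -0.06 0.071 0.02 0 0 0; -0.6 -0.08 0.095 0.035 0 0 0; -0.6 -0.1 0.118 0.05 0 0 0; -0.6 -0.115 0.136 0.065 0 0 0; -0.6 -0.124 0.147 0.08 0 0 0; -0.6 -0.127 0.15 0.09 0 0 0; -0.6 -0.127 0.15 0.1 0 0 0; -0.6 -0.127 0.15 0.106 0 0 0; -0.6 -0.127 0.15 0.106 0 0 0; -0.6 -0.127 0.15 0.106 0 0 0",
)

```text
time_s: 2.1
eef_pos: [0.6345, 0.1418, 0.1504]
eef_rot: [-0.0, 0.706, 0.708, -0.0]
wrist_force: [-0.5, -0.1, 0.4]
opening: 0.802
grasp_force: 0.0
```

```bash
python3 -c "
from h import *
go(.636,.138,.061,0)
for n in('top','side'):
    c=cam(n); P=cloud(c); m=np.hypot(P[...,0]-.63,P[...,1]-.143)<.1
    v,u=np.where(m); cv2.imwrite('pics/'+n+'1.png',cv2.resize(c['img'][v.min()-60:v.max()+20,u.min()-30:u.max()+30],None,fx=3,fy=3)[:,:,::-1])
a,b=[cv2.imread('pics/%s1.png'%n) for n in('top','side')]
h=500; cat=np.hstack([cv2.resize(x,(400,h)) for x in(a,b)]); cv2.imwrite('pics/ab1.png',cat)
"
```

```text
pos [0.6345 0.1418 0.1504] t 2.1 open 0.802 shift [-0.0038  0.0016  0.0894] turn [-0.03 -0.01  0.19]
```

View pics/ab1.png

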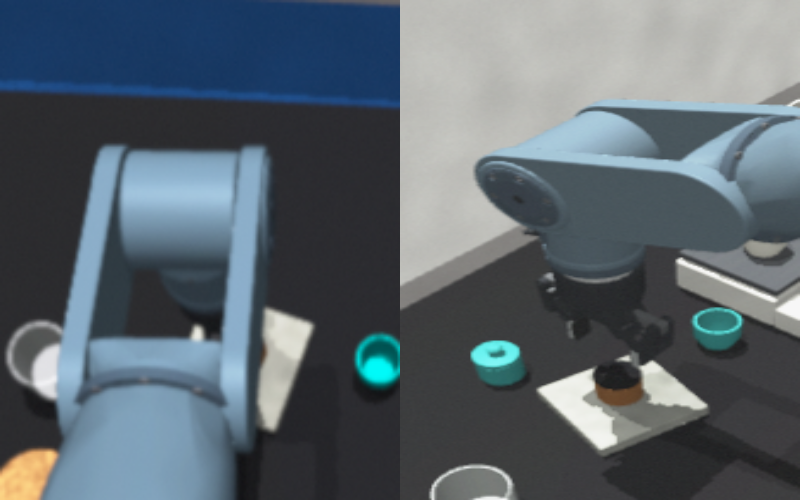

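The pictures show the gripper over the jar, which is at about (618,380) in the right half, with nothing close to it. I'll descend.

Request:
servo_tool(
  series="-0.6 -0.004 0.002 0 0 0 0; -0.6 -0.004 0.002 0.015 0 0 0; -0.6 -0.004 0.002 0.035 0 0 0; -0.6 -0.004 0.002 0.055 0 0 0; -0.6 -0.004 0.002 0.07 0 0 0; -0.6 -0.004 0.002 0.082 0 0 0; -0.6 -0.004 0.002 0.089 0 0 0; -0.6 -0.004 0.002 0.089 0 0 0; -0.2 -0.004 0.002 0.089 0 0 0; 0 -0.004 0.002 0.089 0 0 0; 1 -0.004 0.002 0.089 0 0 0; 1 -0.004 0.002 0.089 0 0 0",
)

```text
time_s: 3.2
eef_pos: [0.6383, 0.1368, 0.0627]
eef_rot: [0.001, 0.706, 0.708, 0.001]
wrist_force: [-0.1, 0.0, 2.8]
opening: 0.545
grasp_force: 61.8
```

Request:
servo_tool(
  series="1 0 0 0 0 0 0; 1 0 0 0 0 0 0; 1 0 0 0 0 0 0; 1 0 0 0 0 0 0; 1 0 0 -0.01 0 0 0; 1 0 0 -0.03 0 0 0; 1 0 0 -0.06 0 0 0; 1 0 0 -0.09 0 0 0; 1 0 0 -0.12 0 0 0; 1 0 0 -0.14 0 0 0; 1 0 0 -0.15 0 0 0; 1 0 0 -0.15 0 0 0",
)

```text
time_s: 4.2
eef_pos: [0.6385, 0.1368, 0.2146]
eef_rot: [0.002, 0.706, 0.708, 0.002]
wrist_force: [0.3, -0.6, -0.6]
opening: 0.544
grasp_force: 61.7
```

```bash
python3 -c "
from h import *
go(.4647,.358,.14,0)"
```

```text
pos [0.6385 0.1368 0.2146] t 4.2 open 0.544 shift [ 0.2216 -0.1737  0.0737] turn [ 0.29 -0.01  0.12]
```

Request:
servo_tool(
  series="1 0.01 -0.008 0 0 0 0; 1 0.035 -0.027 0 0 0 0; 1 0.065 -0.051 0 0 0 0; 1 0.095 -0.074 0 0 0 0; 1 0.125 -0.098 0 0 0 0; 1 0.155 -0.122 0 0 0 0; 1 0.185 -0.145 0.01 0 0 0; 1 0.207 -0.162 0.03 0 0 0; 1 0.219 -0.172 0.05 0 0 0; 1 0.222 -0.174 0.068 0 0 0; 1 0.222 -0.174 0.074 0 0 0; 1 0.222 -0.174 0.074 0 0 0",
)

```text
time_s: 5.2
eef_pos: [0.4596, 0.3576, 0.1334]
eef_rot: [-0.001, 0.706, 0.708, -0.004]
wrist_force: [-0.5, 0.7, -0.9]
opening: 0.544
grasp_force: 61.7
```

```bash
python3 -c "
from h import *
go(.4647,.358,.0495,0)"
```

```text
pos [0.4596 0.3576 0.1334] t 5.2 open 0.544 shift [0.0007 0.0057 0.0838] turn [-0.39  0.2   0.18]
```

Request:
servo_tool(
  series="1 0 0.001 0 0 0 0; 1 0 0.001 0.01 0 0 0; 1 0 0.001 0.03 0 0 0; 1 0 0.001 0.045 0 0 0; 1 0 0.001 0.055 0 0 0; 1 0 0.001 0.06 0 0 0; 1 0 0.001 0.06 0 0 0; 1 0 0.001 0.06 0 0 0",
)

```text
time_s: 5.87
eef_pos: [0.4644, 0.3583, 0.0777]
eef_rot: [0.0, 0.707, 0.708, 0.0]
wrist_force: [0.1, -0.1, -0.0]
opening: 0.545
grasp_force: 61.7
```

```bash
python3 -c "
from h import *
go(.4647,.358,.0495,0)"
```

```text
pos [0.4644 0.3583 0.0777] t 5.87 open 0.545 shift [-0.0003  0.0003  0.0282] turn [ 0.04 -0.02  0.09]
```

Request:
servo_tool(
  series="1 0 0 0.01 0 0 0; 1 0 0 0.018 0 0 0; 1 0 0 0.023 0 0 0; 1 0 0 0.026 0 0 0; 1 0 0 0.028 0 0 0; 1 0 0 0.029 0 0 0; 1 0 0 0.029 0 0 0; 1 0 0 0.029 0 0 0; -0.6 0 0 0.029 0 0 0; -0.6 0 0 0.029 0 0 0; -0.6 0 0 0.029 0 0 0; -0.6 0 0 0.029 0 0 0",
)

```text
time_s: 6.87
eef_pos: [0.4639, 0.3584, 0.0483]
eef_rot: [0.0, 0.706, 0.708, 0.0]
wrist_force: [-0.5, 0.1, 0.6]
opening: 0.801
grasp_force: 0.0
```

Request:
servo_tool(
  series="-0.6 0 0 0 0 0 0; -0.6 0 0 0 0 0 0; -0.6 0 0 0 0 0 0; -0.6 0 0 -0.02 0 0 0; -0.6 0 0 -0.05 0 0 0; -0.6 0 0 -0.085 0 0 0; -0.6 0 0 -0.12 0 0 0; -0.6 0 0 -0.15 0 0 0; -0.6 0 0 -0.18 0 0 0; -0.6 0 0 -0.2 0 0 0; -0.6 0 0 -0.2 0 0 0",
)

```text
time_s: 7.78
eef_pos: [0.4662, 0.3596, 0.2543]
eef_rot: [0.002, 0.706, 0.708, 0.005]
wrist_force: [1.5, -0.2, 1.3]
opening: 0.801
grasp_force: 0.0
```

```bash
python3 -c "
from h import *
go(.665,-.139,.22,0)"
```

```text
pos [0.4662 0.3596 0.2543] t 7.78 open 0.801 shift [-0.4992  0.1975  0.0339] turn [ 0.5  -0.25  0.12]
```

Request:
servo_tool(
  series="-0.6 -0.01 0.004 0 0 0 0; -0.6 -0.035 0.014 0 0 0 0; -0.6 -0.07 0.028 0 0 0 0; -0.6 -0.107 0.042 0 0 0 0; -0.6 -0.144 0.057 0 0 0 0; -0.6 -0.181 0.072 0 0 0 0; -0.6 -0.218 0.086 0 0 0 0; -0.6 -0.255 0.101 0 0 0 0; -0.6 -0.292 0.116 0 0 0 0; -0.6 -0.329 0.13 0 0 0 0; -0.6 -0.366 0.145 0 0 0 0; -0.6 -0.4 0.159 0 0 0 0",
)

```text
time_s: 8.78
eef_pos: [0.6228, -0.0444, 0.246]
eef_rot: [-0.001, 0.707, 0.707, -0.001]
wrist_force: [0.9, 0.1, -0.2]
opening: 0.802
grasp_force: 0.0
```

Request:
servo_tool(
  series="-0.6 -0.03 0.012 0 0 0 0; -0.6 -0.06 0.024 0 0 0 0; -0.6 -0.083 0.033 0.01 0 0 0; -0.6 -0.095 0.037 0.02 0 0 0; -0.6 -0.099 0.039 0.03 0 0 0; -0.6 -0.099 0.039 0.03 0 0 0; -0.6 -0.099 0.039 0.03 0 0 0; -0.6 -0.099 0.039 0.03 0 0 0",
)

```text
time_s: 9.45
eef_pos: [0.6624, -0.1385, 0.218]
eef_rot: [-0.001, 0.706, 0.708, -0.0]
wrist_force: [0.0, 0.1, 0.1]
opening: 0.798
grasp_force: 0.0
```

```bash
python3 -c "
from h import *
go(.665,-.139,.128,0)
c=cam('side');cv2.imwrite('pics/s2.png',c['img'][:,:,::-1])"
```

```text
pos [ 0.6624 -0.1385  0.218 ] t 9.45 open 0.798 shift [-0.0005  0.0027  0.09  ] turn [-0.05 -0.04  0.21]
```

View pics/s2.png

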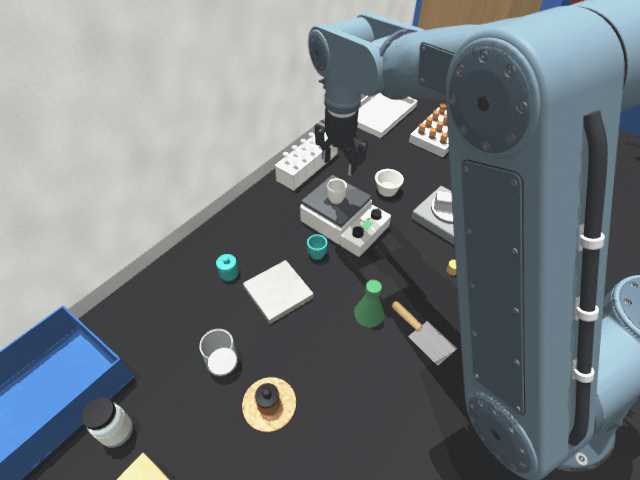

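The jar stands upright on the mat at (267,400), and the gripper is over the crucible at (337,190).

Request:
servo_tool(
  series="-0.6 -0.001 0.003 0 0 0 0; -0.6 -0.001 0.003 0.015 0 0 0; -0.6 -0.001 0.003 0.035 0 0 0; -0.6 -0.001 0.003 0.055 0 0 0; -0.6 -0.001 0.003 0.07 0 0 0; -0.6 -0.001 0.003 0.082 0 0 0; -0.6 -0.001 0.003 0.09 0 0 0; -0.6 -0.001 0.003 0.09 0 0 0; -0.3 -0.001 0.003 0.09 0 0 0; 0 -0.001 0.003 0.09 0 0 0; 1 -0.001 0.003 0.09 0 0 0; 1 -0.001 0.003 0.09 0 0 0",
)

```text
time_s: 10.5
eef_pos: [0.6665, -0.1415, 0.1297]
eef_rot: [0.001, 0.706, 0.708, 0.0]
wrist_force: [0.3, 0.2, 2.4]
opening: 0.601
grasp_force: 62.7
```

Request:
servo_tool(
  series="1 0 0 0 0 0 0; 1 0 0 0 0 0 0; 1 0 0 0 0 0 0; 1 0 0 0 0 0 0; 1 0 0 -0.01 0 0 0; 1 0 0 -0.03 0 0 0; 1 0 0 -0.055 0 0 0; 1 0 0 -0.08 0 0 0; 1 0 0 -0.1 0 0 0; 1 0 0 -0.11 0 0 0; 1 0 0 -0.11 0 0 0; 1 0 0 -0.11 0 0 0",
)

```text
time_s: 11.5
eef_pos: [0.6656, -0.1412, 0.238]
eef_rot: [-0.0, 0.706, 0.708, -0.0]
wrist_force: [-0.4, 0.0, -1.3]
opening: 0.6
grasp_force: 62.5
```

```bash
python3 -c "
from h import *
go(.6303,.1427,.13,0)"
```

```text
pos [ 0.6656 -0.1412  0.238 ] t 11.5 open 0.6 shift [ 0.2839 -0.0347  0.108 ] turn [-0.    0.    0.12]
```

Request:
servo_tool(
  series="1 0.01 -0.001 0 0 0 0; 1 0.035 -0.004 0 0 0 0; 1 0.07 -0.008 0 0 0 0; 1 0.105 -0.012 0 0 0 0; 1 0.14 -0.016 0 0 0 0; 1 0.175 -0.021 0 0 0 0; 1 0.21 -0.025 0.02 0 0 0; 1 0.245 -0.029 0.05 0 0 0; 1 0.268 -0.032 0.08 0 0 0; 1 0.279 -0.033 0.1 0 0 0; 1 0.282 -0.033 0.108 0 0 0; 1 0.282 -0.033 0.108 0 0 0",
)

```text
time_s: 12.5
eef_pos: [0.629, 0.1419, 0.1259]
eef_rot: [-0.003, 0.706, 0.709, -0.003]
wrist_force: [0.4, -0.6, -1.1]
opening: 0.602
grasp_force: 62.6
```

Request:
servo_tool(
  series="1 0 0 0 0 0 0; 1 0 0 0.01 0 0 0; 1 0 0 0.02 0 0 0; 1 0 0 0.03 0 0 0; 1 0 0 0.035 0 0 0; 1 0 0 0.035 0 0 0; 1 0 0 0.035 0 0 0",
)

```text
time_s: 13.08
eef_pos: [0.6319, 0.1404, 0.0947]
eef_rot: [-0.0, 0.707, 0.708, -0.0]
wrist_force: [0.1, -0.3, -0.8]
opening: 0.602
grasp_force: 62.6
```

```bash
python3 -c "
from h import *
go(.632,.141,.0675,0)"
```

```text
pos [0.6319 0.1404 0.0947] t 13.08 open 0.602 shift [0.0006 0.0001 0.0272] turn [-0.06  0.    0.08]
```

Request:
servo_tool(
  series="1 0 0 0.01 0 0 0; 1 0 0 0.018 0 0 0; 1 0 0 0.023 0 0 0; 1 0 0 0.026 0 0 0; 1 0 0 0.028 0 0 0; 1 0 0 0.028 0 0 0; 1 0 0 0.028 0 0 0; 1 0 0 0.028 0 0 0; -0.6 0 0 0.028 0 0 0; -0.6 0 0 0.028 0 0 0; -0.6 0 0 0.028 0 0 0; -0.6 0 0 0.028 0 0 0",
)

```text
time_s: 14.08
eef_pos: [0.6324, 0.1407, 0.0675]
eef_rot: [0.0, 0.706, 0.708, 0.0]
wrist_force: [-0.0, -0.4, -0.2]
opening: 0.799
grasp_force: 0.0
```

Request:
servo_tool(
  series="-0.6 0 0 0 0 0 0; -0.6 0 0 0 0 0 0; -0.6 0 0 0 0 0 0; -0.6 0 0 -0.02 0 0 0; -0.6 0 0 -0.05 0 0 0; -0.6 0 0 -0.085 0 0 0; -0.6 0 0 -0.12 0 0 0; -0.6 0 0 -0.15 0 0 0; -0.6 0 0 -0.18 0 0 0; -0.6 0 0 -0.19 0 0 0; -0.6 0 0 -0.19 0 0 0",
)

```text
time_s: 15.0
eef_pos: [0.634, 0.1408, 0.2614]
eef_rot: [0.002, 0.706, 0.708, 0.003]
wrist_force: [0.7, 0.1, -0.4]
opening: 0.8
grasp_force: 0.0
```

```bash
python3 -c "
from h import *
go(.4285,-.3345,.2,-64)"
```

```text
pos [0.634  0.1408 0.2614] t 15.0 open 0.8 shift [-0.4749 -0.207   0.0598] turn [ 0.36 -0.24 64.12]
```

Request:
servo_tool(
  series="-0.6 -0.012 -0.005 0 0 0 5; -0.6 -0.04 -0.017 0 0 0 11; -0.6 -0.073 -0.032 0 0 0 17; -0.6 -0.107 -0.047 0 0 0 23; -0.6 -0.141 -0.062 0 0 0 29; -0.6 -0.175 -0.076 0 0 0 35; -0.6 -0.21 -0.092 0 0 0 41; -0.6 -0.245 -0.107 0 0 0 47; -0.6 -0.28 -0.122 0 0 0 53; -0.6 -0.315 -0.137 0 0 0 59; -0.6 -0.35 -0.153 0 0 0 64; -0.6 -0.38 -0.166 0 0 0 64",
)

```text
time_s: 16.0
eef_pos: [0.4648, -0.2409, 0.2548]
eef_rot: [-0.001, 0.975, 0.223, -0.001]
wrist_force: [0.5, -0.5, -0.6]
opening: 0.794
grasp_force: 0.0
```

```bash
python3 -c "
from h import *
go(.4285,-.3345,.2,-64)"
```

```text
pos [ 0.4648 -0.2409  0.2548] t 16.0 open 0.794 shift [-0.0733  0.0686  0.0547] turn [-0.18  0.1  -0.2 ]
```

Request:
servo_tool(
  series="-0.6 -0.025 0.023 0 0 0 0; -0.6 -0.05 0.046 0.01 0 0 0; -0.6 -0.067 0.061 0.025 0 0 0; -0.6 -0.072 0.068 0.04 0 0 0; -0.6 -0.073 0.069 0.06 0 0 0; -0.6 -0.073 0.069 0.08 0 0 0; -0.6 -0.073 0.069 0.095 0 0 0; -0.6 -0.073 0.069 0.105 0 0 0; -0.6 -0.073 0.069 0.105 0 0 0; -0.6 -0.073 0.069 0.105 0 0 0",
)

```text
time_s: 16.83
eef_pos: [0.4313, -0.333, 0.151]
eef_rot: [-0.001, 0.974, 0.226, -0.001]
wrist_force: [-0.1, -0.6, 0.6]
opening: 0.797
grasp_force: 0.0
```

```bash
python3 -c "
from h import *
go(.4285,-.3345,.083,-64)
a,b=cam('top')['img'],cam('side')['img']
f=lambda i,s:cv2.resize(i[s],(400,400),interpolation=2)
cv2.imwrite('pics/s3.png',np.hstack([f(a,np.s_[230:430,350:550]),f(b,np.s_[120:320,350:550])])[:,:,::-1])"
```

```text
pos [ 0.4313 -0.333   0.151 ] t 16.83 open 0.797 shift [-0.0031  0.0003  0.068 ] turn [-0.15  0.04  0.12]
```

View pics/s3.png

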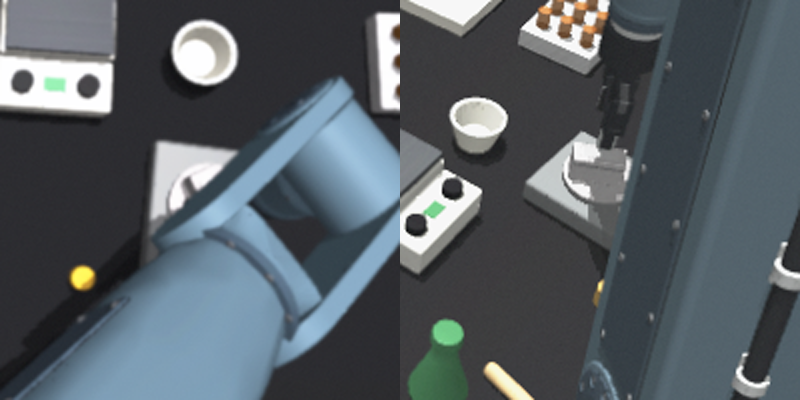

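The gripper stands over the tin, which is at about (600,160) in the right half, and the jaws line up with its width.

Request:
servo_tool(
  series="-0.6 -0.003 0 0.01 0 0 0; -0.6 -0.003 0 0.025 0 0 0; -0.6 -0.003 0 0.04 0 0 0; -0.6 -0.003 0 0.053 0 0 0; -0.6 -0.003 0 0.062 0 0 0; -0.6 -0.003 0 0.067 0 0 0; -0.6 -0.003 0 0.067 0 0 0; -0.6 -0.003 0 0.067 0 0 0; -0.3 -0.003 0 0.067 0 0 0; 0 -0.003 0 0.067 0 0 0; 0.2 -0.003 0 0.067 0 0 0; 1 -0.003 0 0.067 0 0 0",
)

```text
time_s: 17.93
eef_pos: [0.4296, -0.3355, 0.0862]
eef_rot: [0.001, 0.974, 0.226, 0.0]
wrist_force: [-1.9, 0.5, 4.2]
opening: 0.387
grasp_force: 60.6
```

Request:
servo_tool(
  series="1 0 0 0 0 0 0; 1 0 0 0 0 0 0; 1 0 0 0 0 0 0; 1 0 0 0 0 0 0; 1 0 0 0 0 0 0; 1 0 0 -0.01 0 0 0; 1 0 0 -0.03 0 0 0; 1 0 0 -0.055 0 0 0; 1 0 0 -0.085 0 0 0; 1 0 0 -0.11 0 0 0; 1 0 0 -0.125 0 0 0; 1 0 0 -0.125 0 0 0",
)

```text
time_s: 18.93
eef_pos: [0.4305, -0.3366, 0.2148]
eef_rot: [0.003, 0.974, 0.226, 0.002]
wrist_force: [-0.2, -0.5, -0.9]
opening: 0.388
grasp_force: 59.9
```

```bash
python3 -c "
from h import *
go(.6685,-.143,.2,-64)"
```

```text
pos [ 0.4305 -0.3366  0.2148] t 18.93 open 0.388 shift [ 0.2989 -0.0692  0.0148] turn [ 0.41 -0.1   0.13]
```

Request:
servo_tool(
  series="1 0.01 -0.002 0 0 0 0; 1 0.035 -0.008 0 0 0 0; 1 0.068 -0.015 0 0 0 0; 1 0.101 -0.023 0 0 0 0; 1 0.135 -0.03 0 0 0 0; 1 0.169 -0.038 0 0 0 0; 1 0.203 -0.046 0 0 0 0; 1 0.237 -0.054 0 0 0 0; 1 0.266 -0.06 0 0 0 0; 1 0.287 -0.065 0.01 0 0 0; 1 0.297 -0.067 0.02 0 0 0; 1 0.298 -0.067 0.03 0 0 0",
)

```text
time_s: 19.93
eef_pos: [0.6674, -0.141, 0.177]
eef_rot: [-0.001, 0.974, 0.227, -0.001]
wrist_force: [-0.6, 0.1, -1.5]
opening: 0.388
grasp_force: 59.9
```

Request:
servo_tool(
  series="1 0 0 0 0 0 0; 1 0 0 0.01 0 0 0; 1 0 0 0.02 0 0 0; 1 0 0 0.03 0 0 0; 1 0 0 0.03 0 0 0; 1 0 0 0.03 0 0 0; 1 0 0 0.03 0 0 0",
)

```text
time_s: 20.52
eef_pos: [0.6672, -0.1442, 0.1507]
eef_rot: [0.0, 0.974, 0.226, 0.0]
wrist_force: [-0.7, -0.2, -0.9]
opening: 0.385
grasp_force: 59.9
```

```bash
python3 -c "
from h import *
go(.669,-.145,.122,-64)"
```

```text
pos [ 0.6672 -0.1442  0.1507] t 20.52 open 0.385 shift [0.0013 0.0015 0.0287] turn [ 0.02 -0.02  0.08]
```

Request:
servo_tool(
  series="1 0.001 0.001 0.01 0 0 0; 1 0.001 0.001 0.018 0 0 0; 1 0.001 0.001 0.023 0 0 0; 1 0.001 0.001 0.027 0 0 0; 1 0.001 0.001 0.029 0 0 0; 1 0.001 0.001 0.029 0 0 0; 1 0.001 0.001 0.029 0 0 0; 1 0.001 0.001 0.029 0 0 0; -0.4 0.001 0.001 0.029 0 0 0; -0.4 0.001 0.001 0.029 0 0 0; -0.4 0.001 0.001 0.029 0 0 0; -0.4 0.001 0.001 0.029 0 0 0",
)

```text
time_s: 21.52
eef_pos: [0.6687, -0.1442, 0.1214]
eef_rot: [0.0, 0.974, 0.226, 0.0]
wrist_force: [0.7, -0.4, 0.6]
opening: 0.703
grasp_force: 0.0
```

Request:
servo_tool(
  series="-0.5 0 0 0 0 0 0; -0.5 0 0 0 0 0 0; -0.5 0 0 0 0 0 0; -0.5 0 0 -0.02 0 0 0; -0.5 0 0 -0.05 0 0 0; -0.5 0 0 -0.08 0 0 0; -0.5 0 0 -0.11 0 0 0; -0.5 0 0 -0.13 0 0 0; -0.5 0 0 -0.13 0 0 0; -0.5 0 0 -0.13 0 0 0",
)

```text
time_s: 22.35
eef_pos: [0.6693, -0.1444, 0.2532]
eef_rot: [0.001, 0.974, 0.226, 0.001]
wrist_force: [-0.2, 0.4, 0.0]
opening: 0.751
grasp_force: 0.0
```

```bash
python3 -c "
from h import *
go(.4645,.358,.2,0)
c=cam('side');cv2.imwrite('pics/s4.png',c['img'][:,:,::-1]); P=cloud(c)
for nm,(x,y,z0,z1,r) in dict(jar=(.4645,.358,.068,.1,.04),slab_cruc=(.63,.142,.068,.1,.045)).items():
    m=(np.hypot(P[...,0]-x,P[...,1]-y)<r)&(P[...,2]>z0)&(P[...,2]<z1); q=P[m]
    print(nm,m.sum(),np.round(q[:,2].max(),3),cv2.minEnclosingCircle((q[:,:2]*1000).astype(np.float32)))"
```

```text
pos [ 0.6693 -0.1444  0.2532] t 22.35 open 0.751 shift [ 0.0372 -0.5414  0.0519] turn [ 2.100e-01 -4.000e-02 -6.388e+01]
jar 59 0.077 ((465.2344970703125, 359.4085998535156), 8.817554473876953)
slab_cruc 127 0.078 ((632.81884765625, 140.69505310058594), 27.114416122436523)
```

View pics/s4.png

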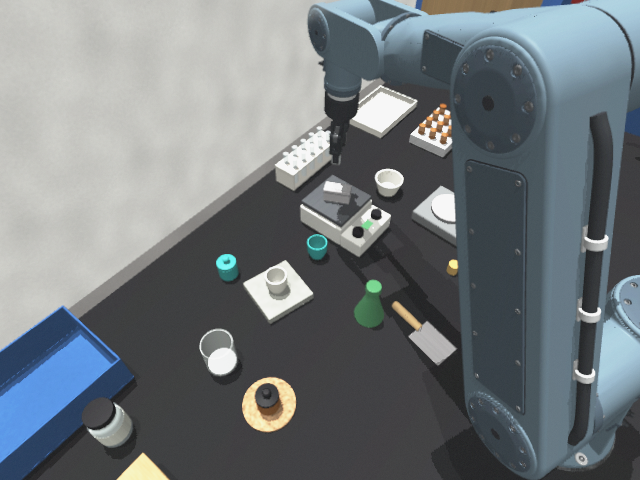

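The crucible is on the slab at (276,282), the tin on the hotplate at (337,190) and the jar on the mat at (267,400), all well placed.

Request:
servo_tool(
  series="-0.6 0.001 -0.012 0 0 0 -5; -0.6 0.003 -0.04 0 0 0 -11; -0.6 0.005 -0.075 0 0 0 -17; -0.6 0.007 -0.112 0 0 0 -23; -0.6 0.01 -0.149 0 0 0 -29; -0.6 0.013 -0.186 0 0 0 -35; -0.6 0.015 -0.223 0 0 0 -41; -0.6 0.018 -0.26 0 0 0 -47; -0.6 0.02 -0.297 0 0 0 -53; -0.6 0.023 -0.334 0 0 0 -59; -0.6 0.025 -0.371 0 0 0 -64; -0.6 0.028 -0.4 0 0 0 -64",
)

```text
time_s: 23.4
eef_pos: [0.5149, 0.2294, 0.2491]
eef_rot: [-0.001, 0.704, 0.71, -0.002]
wrist_force: [1.0, 0.1, 0.4]
opening: 0.804
grasp_force: 0.0
```

```bash
python3 -c "
from h import *
go(.465,.359,.15,0)"
```

```text
pos [0.5149 0.2294 0.2491] t 23.4 open 0.804 shift [ 0.13   -0.0486  0.0993] turn [-0.23  0.02  0.44]
```

Request:
servo_tool(
  series="-0.6 0.025 -0.01 0 0 0 0; -0.6 0.055 -0.021 0 0 0 0; -0.6 0.085 -0.032 0.01 0 0 0; -0.6 0.11 -0.041 0.025 0 0 0; -0.6 0.124 -0.046 0.045 0 0 0; -0.6 0.129 -0.048 0.065 0 0 0; -0.6 0.129 -0.048 0.085 0 0 0; -0.6 0.129 -0.048 0.098 0 0 0; -0.6 0.129 -0.048 0.098 0 0 0; -0.6 0.129 -0.048 0.098 0 0 0; -0.6 0.129 -0.048 0.098 0 0 0",
)

```text
time_s: 24.32
eef_pos: [0.4699, 0.3561, 0.1539]
eef_rot: [0.0, 0.707, 0.708, 0.0]
wrist_force: [0.6, 0.3, 0.0]
opening: 0.8
grasp_force: 0.0
```

```bash
python3 -c "
from h import *
go(.465,.359,.0495,0)"
```

```text
pos [0.4699 0.3561 0.1539] t 24.32 open 0.8 shift [ 0.0029 -0.005   0.1044] turn [ 0.04 -0.02  0.08]
```

Request:
servo_tool(
  series="-0.6 0.003 -0.005 0.005 0 0 0; -0.6 0.003 -0.005 0.02 0 0 0; -0.6 0.003 -0.005 0.04 0 0 0; -0.6 0.003 -0.005 0.06 0 0 0; -0.6 0.003 -0.005 0.08 0 0 0; -0.6 0.003 -0.005 0.095 0 0 0; -0.6 0.003 -0.005 0.103 0 0 0; -0.6 0.003 -0.005 0.103 0 0 0; -0.6 0.003 -0.005 0.103 0 0 0; 0 0.003 -0.005 0.103 0 0 0; 1 0.003 -0.005 0.103 0 0 0; 1 0.003 -0.005 0.103 0 0 0",
)

```text
time_s: 25.32
eef_pos: [0.4656, 0.36, 0.0523]
eef_rot: [0.001, 0.706, 0.708, 0.002]
wrist_force: [-0.5, 0.3, 6.6]
opening: 0.541
grasp_force: 62.1
```

Request:
servo_tool(
  series="1 0 0 0 0 0 0; 1 0 0 0 0 0 0; 1 0 0 0 0 0 0; 1 0 0 0 0 0 0; 1 0 0 -0.01 0 0 0; 1 0 0 -0.03 0 0 0; 1 0 0 -0.065 0 0 0; 1 0 0 -0.1 0 0 0; 1 0 0 -0.135 0 0 0; 1 0 0 -0.165 0 0 0; 1 0 0 -0.185 0 0 0; 1 0 0 -0.185 0 0 0",
)

```text
time_s: 26.32
eef_pos: [0.4667, 0.3605, 0.2421]
eef_rot: [0.002, 0.706, 0.708, 0.005]
wrist_force: [0.2, 0.6, 0.7]
opening: 0.543
grasp_force: 61.8
```

```bash
python3 -c "
from h import *
go(.4195,-.341,.2,0)"
```

```text
pos [0.4667 0.3605 0.2421] t 26.32 open 0.543 shift [-0.7016 -0.0491  0.0385] turn [ 0.54 -0.26  0.12]
```

Request:
servo_tool(
  series="1 -0.01 -0.001 0 0 0 0; 1 -0.035 -0.002 0 0 0 0; 1 -0.07 -0.005 0 0 0 0; 1 -0.105 -0.007 0 0 0 0; 1 -0.14 -0.009 0 0 0 0; 1 -0.175 -0.012 0 0 0 0; 1 -0.21 -0.014 0 0 0 0; 1 -0.245 -0.016 0 0 0 0; 1 -0.28 -0.019 0 0 0 0; 1 -0.315 -0.021 0 0 0 0; 1 -0.35 -0.024 0 0 0 0; 1 -0.385 -0.026 0 0 0 0",
)

```text
time_s: 27.32
eef_pos: [0.4368, -0.0273, 0.2333]
eef_rot: [-0.002, 0.706, 0.708, -0.001]
wrist_force: [0.4, -0.7, -1.0]
opening: 0.543
grasp_force: 61.7
```

Request:
servo_tool(
  series="1 -0.035 -0.002 0 0 0 0; 1 -0.07 -0.005 0 0 0 0; 1 -0.105 -0.007 0 0 0 0; 1 -0.14 -0.009 0 0 0 0; 1 -0.175 -0.012 0 0 0 0; 1 -0.21 -0.014 0 0 0 0; 1 -0.24 -0.016 0 0 0 0; 1 -0.265 -0.018 0 0 0 0; 1 -0.285 -0.019 0 0 0 0; 1 -0.295 -0.02 0 0 0 0; 1 -0.3 -0.02 0 0 0 0; 1 -0.3 -0.02 0 0 0 0",
)

```text
time_s: 28.32
eef_pos: [0.4189, -0.3257, 0.234]
eef_rot: [-0.001, 0.707, 0.707, 0.0]
wrist_force: [0.5, 0.0, -0.1]
opening: 0.545
grasp_force: 61.7
```

```bash
python3 -c "
from h import *
go(.4195,-.342,.115,0)"
```

```text
pos [ 0.4189 -0.3257  0.234 ] t 28.32 open 0.545 shift [-0.0165  0.0008  0.119 ] turn [-0.09 -0.11  0.06]
```

Request:
servo_tool(
  series="1 -0.008 0.001 0 0 0 0; 1 -0.014 0.001 0.015 0 0 0; 1 -0.016 0.001 0.035 0 0 0; 1 -0.016 0.001 0.055 0 0 0; 1 -0.016 0.001 0.075 0 0 0; 1 -0.016 0.001 0.095 0 0 0; 1 -0.016 0.001 0.11 0 0 0; 1 -0.016 0.001 0.118 0 0 0; 1 -0.016 0.001 0.118 0 0 0; 1 -0.016 0.001 0.118 0 0 0; 1 -0.016 0.001 0.118 0 0 0",
)

```text
time_s: 29.23
eef_pos: [0.4215, -0.3422, 0.1185]
eef_rot: [0.001, 0.706, 0.708, -0.0]
wrist_force: [-0.8, -0.0, -0.1]
opening: 0.544
grasp_force: 61.7
```

```bash
python3 -c "
from h import *
go(.4195,-.342,.0925,0)"
```

```text
pos [ 0.4215 -0.3422  0.1185] t 29.23 open 0.544 shift [ 0.0003 -0.002   0.026 ] turn [0.07 0.09 0.15]
```

Request:
servo_tool(
  series="1 0 -0.002 0.01 0 0 0; 1 0 -0.002 0.017 0 0 0; 1 0 -0.002 0.021 0 0 0; 1 0 -0.002 0.023 0 0 0; 1 0 -0.002 0.024 0 0 0; 1 0 -0.002 0.024 0 0 0; 1 0 -0.002 0.024 0 0 0; 1 0 -0.002 0.024 0 0 0",
)

```text
time_s: 29.9
eef_pos: [0.4183, -0.3415, 0.0943]
eef_rot: [-0.001, 0.706, 0.708, -0.0]
wrist_force: [-5.5, 4.8, 12.9]
opening: 0.542
grasp_force: 63.1
```

Request:
servo_tool(
  series="1 0 0 0.001 0 0 0; 1 0 0 0.002 0 0 0; 1 0 0 0.002 0 0 0; 1 0 0 0.002 0 0 0",
)

```text
time_s: 30.23
eef_pos: [0.4183, -0.3416, 0.0942]
eef_rot: [-0.001, 0.706, 0.708, -0.0]
wrist_force: [-11.1, 11.2, 29.1]
opening: 0.543
grasp_force: 64.8
```

Request:
servo_tool(
  series="1 0 0 -0.002 0 0 0; 1 0 0 -0.003 0 0 0; 1 0 0 -0.003 0 0 0; -0.6 0 0 -0.003 0 0 0; -0.6 0 0 -0.003 0 0 0; -0.6 0 0 -0.003 0 0 0; -0.6 0 0 -0.003 0 0 0; -0.6 0 0 -0.003 0 0 0; -0.6 0 0 -0.003 0 0 0",
)

```text
time_s: 30.98
eef_pos: [0.4187, -0.3418, 0.0942]
eef_rot: [-0.0, 0.706, 0.708, 0.0]
wrist_force: [0.0, -0.2, 0.3]
opening: 0.798
grasp_force: 0.0
```

Request:
servo_tool(
  series="-0.6 0 0 -0.01 0 0 0; -0.6 0 0 -0.03 0 0 0; -0.6 0 0 -0.06 0 0 0; -0.6 0 0 -0.095 0 0 0; -0.6 0 0 -0.125 0 0 0; -0.6 0 0 -0.15 0 0 0; -0.6 0.03 0 -0.16 0 0 0; -0.6 0.06 0 -0.16 0 0 0; -0.6 0.09 0 -0.16 0 0 0; -0.6 0.12 0 -0.16 0 0 0; -0.6 0.15 0 -0.16 0 0 0; -0.6 0.18 0 -0.16 0 0 0",
)

```text
time_s: 31.98
eef_pos: [0.4181, -0.1605, 0.2552]
eef_rot: [0.001, 0.707, 0.708, 0.0]
wrist_force: [0.9, 0.6, 0.1]
opening: 0.802
grasp_force: 0.0
```

Request:
servo_tool(
  series="-0.6 0.03 -0.01 0 0 0 0; -0.6 0.065 -0.01 0 0 0 0; -0.6 0.1 -0.01 0 0 0 0; -0.6 0.135 -0.01 0 0 0 0; -0.6 0.165 -0.01 0 0 0 0; -0.6 0.18 -0.01 0 0 0 0; -0.6 0.18 -0.01 0 0 0 0; -0.6 0.18 -0.01 0 0 0 0; -0.6 0.18 -0.01 0 0 0 0; -0.6 0.18 -0.01 0 0 0 0",
)

```text
time_s: 32.82
eef_pos: [0.4082, 0.0171, 0.2546]
eef_rot: [0.0, 0.707, 0.707, -0.0]
wrist_force: [-0.3, -0.6, 1.1]
opening: 0.801
grasp_force: 0.0
```

Run:
```python
from h import *
for n in('top','side'):
    c=cam(n);cv2.imwrite('pics/%s5.png'%n,c['img'][:,:,::-1]); P=cloud(c)
    for nm,(x,y,z0,z1,r) in dict(jar=(.418,-.341,.108,.15,.04),cruc=(.63,.142,.068,.1,.045),tin=(.667,-.144,.118,.15,.06),plate=(.667,-.144,.079,.091,.11),slab=(.63,.142,.016,.028,.1),pan=(.418,-.341,.046,.058,.075)).items():
        m=(np.hypot(P[...,0]-x,P[...,1]-y)<r)&(P[...,2]>z0)&(P[...,2]<z1); q=P[m]
        if len(q)>5:
            f=(q[:,:2]*1000).astype(np.float32); r=cv2.minAreaRect(f)
            print(n,nm,len(q),np.round(q[:,2].max(),3),np.round(r[0],1),np.round(r[1],1),np.round(cv2.minEnclosingCircle(f)[0],1))
```

```text
top jar 43 0.12 [ 418.  -339.6] [14.7 16. ] [ 418.  -339.5]
top cruc 102 0.079 [632.5 144.3] [51.3 49.1] [632.4 144.3]
top tin 403 0.132 [ 666.5 -143.7] [71.8 35.6] [ 667.1 -144.1]
top plate 2289 0.091 [ 667.5 -143.4] [137.1 138. ] [ 666.5 -142.5]
top slab 1795 0.028 [630.2 144.1] [126.2 126.3] [630.7 144.2]
top pan 932 0.058 [ 418.4 -341.3] [101.9 103. ] [ 418.2 -340.8]
side jar 27 0.117 [ 419.1 -341.1] [13.7 15.6] [ 420.9 -341.4]
side cruc 129 0.078 [633.4 140.7] [50.4 51.9] [632.5 140.4]
side tin 282 0.13 [ 666.1 -145.6] [69.5 38. ] [ 666.4 -145.6]
side plate 1371 0.091 [ 667.8 -146.1] [139.9 138.8] [ 666.4 -144.4]
side slab 1795 0.028 [629.9 141. ] [125.7 126.3] [630.1 140.8]
side pan 542 0.058 [ 419.4 -337.6] [102.1  94.4] [ 418.7 -340.6]
```

View pics/top5.png

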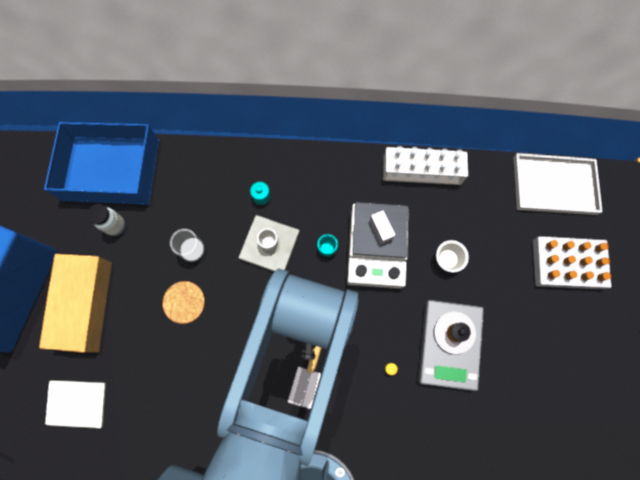

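View pics/side5.png

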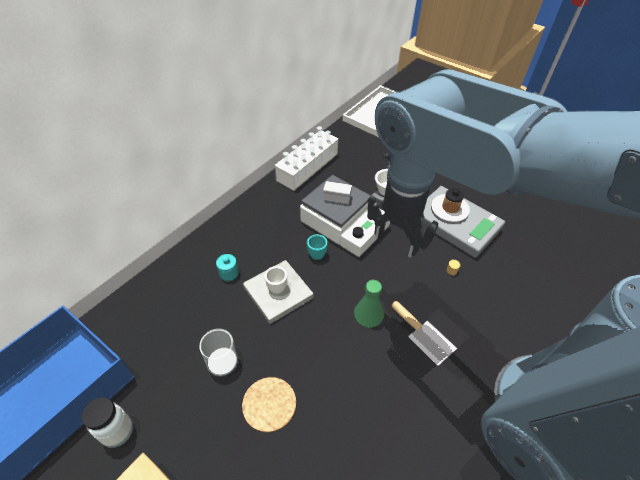

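All three samples stand within about 3 mm of the middle of their stations: the crucible at (267,240), the tin at (383,227) and the jar at (458,332) in the top view. The mat is empty, and the mortar, beaker and flask haven't moved.

```bash
python3 -c "
from bench import ctrl
print(ctrl.hand_in())"
```

```text
the job is handed in; nothing more can be done
None
```

The job is handed in, with no verdict returned: the crucible is on the slab, the jar on the balance pan and the tin on the hotplate, each about 3 mm or less from the middle in the last pictures; the mat is empty and the mortar, beaker and flask look unmoved.

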